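# Square up the swivel vise and pin it

### The job

Turn the bench vise on its swivel base, by its upright post, until the hole in its lug lines up with the hole in the base's ear. Then take the flat-headed locking pin out of the wooden stand and push it down through both holes until its collar sits on the lug, let go of it, and leave the punch, the oil bottle, the disc and the spanner where they are.

Things in the scene. Friction and masses are not known exactly. Their poses are not given: they have to be found in the camera images.
- vise_base: Swivel base of the vise, dark cast iron, fixed to the bench: a round base 136 mm across and 26 mm high with a rectangular ear 46 mm wide that reaches out along its own -y to 132 mm from the centre. Origin: on the swivel axis, on the bench; z up. Its position and yaw vary.
- base_hole (a point): Centre of the upper mouth of the 14 mm hole that goes straight down through the ear, 110 mm from the swivel axis along the base's -y, 26 mm above the bench. The hole is 26 mm deep, open below to the bench. Site axes are those of the base.
- vise (a joint): Turn of the grey vise (150 mm body, two 80 mm jaws, screw with cross bar; up to 89 mm high, within 115 mm of the axis) on its base, rad, counter-clockwise from above; at 0 the lug hole is over the ear hole. Starts at 0.35 to 1.1; stops at -0.3 and 1.4. Friction about 0.5 N m (5 N at the post), no spring: stays where it is left.
- lug_hole (a point): Centre of the upper mouth of the 14 mm hole through the vise's lug, a bright steel plate 40 mm wide and 12 mm thick reaching 128 mm out from the swivel axis. Hole 110 mm from the axis, mouth 39 mm above the bench; the lug swings 1 mm above the ear. Site axes turn with the vise.
- post_top (a point): Centre of the top of the vise's upright steel turning post: round, 20 mm diameter, standing on a tab across from the lug, 95 mm from the swivel axis (on the vise's +y), from 39 to 90 mm above the bench. Free all round for 40 mm along the arc.
- stand: Fixed wooden block 50 x 140 mm, 40 mm high, with two 13.5 mm holes 38 mm deep, 40 mm either side of its centre along its y. Holds the locking pin in one and the punch in the other; either may be in either. Origin: centre of its underside.
- lock_pin: Steel pin, 76 mm long, about 0.12 kg, upright in the stand. From its origin (centre of the tip, z up): 12 mm shank 35 mm long with 8 mm of nose tapered to 6 mm, collar 24 mm across from 35 to 40 mm, flat thumb head from 40 to 76 mm, 12 mm thick along its x (grip across this), 30 mm wide along its y. In the stand its tip is 5 mm above the bench, head top 81 mm; home in the vise, tip 4 mm.
- pin_head (a point): Centre of the top of the pin's thumb head, 76 mm above the tip.
- punch: Bystander: dark steel punch, round, 72 mm long, 17 mm thick above the stand, no collar and no flat head; in the other hole of the stand, its top 74 mm above the bench. Origin: its tip.
- oil_bottle: Bystander: green plastic oil bottle, 54 mm diameter, 110 mm high, standing. Origin: centre of its underside.
- grinding_disc: Bystander: dark grinding disc, 116 mm diameter, 7 mm thick, 22 mm bore, lying flat. Origin: centre of its underside.
- spanner: Bystander: steel spanner 170 mm long, lying on the bench along its x.
There are look-alikes about, which are no part of the job. Of the things that look like the vise_base, the middle-sized one is meant.

How it is judged:
By the outcome, as a careful person would: the job done as asked, in the order asked, and still so for the second after the job is handed in, with the robot touching nothing.
It also fails if it takes over 56 s, if anything falls off the work surface, if the arm or the gripper's body presses on something with over 40 N, if the wrist force passes 120 N, or if a joint passes its speed limit or range.

### The arm

A 6-joint arm with a two-finger parallel gripper is mounted at the origin on the work surface. World frame = base frame: x ahead of the robot, y to its left, z up, the work surface at z = 0. Lengths are in mm, angles in rad, forces in N, time in s.
With the tool pointing down it reaches from about 300 to 775 mm from the base axis. Payload 14.6 kg.
Tool frame: the origin (TCP) lies on the centre line of the jaws, within the pads' length; the fingertips stand 8 mm ahead of it and the grasp point (between the pads) lies 11 mm behind it; z points along the fingers, y is the line along which they close (so a half turn about z gives the same grasp; the last joint's range is limited). The gripper opens to 94 mm and grips with 3 to 60 N. Pads are 16 mm wide; open, the fingers measure 119 mm over their backs; the gripper's body (75 mm by 177 mm) begins 78 mm behind the grasp point.
Start: joints at [1.138, 0.3, 1.521, -0, 1.321, -0.067], TCP at [196.73, 513.602, 213.446] pointing down, gripper open.
Joint ranges: [-3.03, 3.03], [-0.79, 2.21], [0.23, 2.52], [-1.04, 4.18], [0, 3.07], [-2.55, 2.55]. Speed limits (rad/s): [2.22, 2.22, 2.57, 3.14, 3.14, 3.14].

### API

Orientations are given as [roll, pitch, yaw] about the fixed x, y, z axes, in that order (R = Rz(yaw) Ry(pitch) Rx(roll)).
In Python, from cell import manip gives the robot as it stands.
- The arm moves only by the tool jog_arm, never from a script. Its argument "rows" is one flat list of numbers, 7 for each row, row after row: the shift along the world's x, y, z in cm, then the turn, a rotation vector about the world's x, y, z in rad, then the closure, from 0 (fully open) to 1 (shut). In form: [dx, dy, dz, rx, ry, rz, fingers, dx, dy, dz, rx, ry, rz, fingers, ...]. A call has 1 to 20 rows; each row shifts and turns the commanded pose from where the row before left it; what a row does not reach is not made up. A row lasts 1/12 s, in which the tool goes at most 41.7 mm and 7.16 degrees, less where a joint would pass 70% of its speed; a pose out of reach is approached as far as the arm can. A call with a gripper value outside its range is refused whole. The fingers move at their own pace and stop on an object; "newtons" is the grip in N (left out, the last holds). Time passes only in rows, so rows that do not move let the fingers close. It gives the time, the measured TCP pose, the force, the opening and the grip force at its end, in the units of the state.
- manip.read_state(): the state, without advancing time (a new reading comes with each control period).
- manip.camera(name): name is "side" or "top"; returns (picture, depth): 480x640x3 uint8, blue, green, red; 480x640 float32, mm along the optical axis (not along the pixel's ray), 0 where there is no reading.
- manip.camera_model(name): a dict with "K" (3x3 intrinsics, pixels), "R" (3x3) and "t" (3): a world point X has camera coordinates R X + t. Camera axes: x right, y down, z forward; pixel columns grow to the right and rows downward; lengths in mm; the calibration is good to about 2 mm. A picture is of the moment at which its call begins. camera_model takes no time and is no camera call.
- manip.sign_off(): hands the job in; it is judged then, once.
The state is a dict: "clock": time; "joints": joint angles; "qd": joint speeds; "effort": joint torques, N m; "eef_pos": TCP position; "eef_rot": TCP orientation; "wrist_force": force on the tool from outside, world axes, zero at the start; "moment": the same for the moment, N m; "finger_gap": finger opening in mm; "finger_force": force on a finger pad.
Only numpy, scipy, OpenCV 4.12 (cv2) and the standard library are available. Lean on these libraries where they do the work, as an engineer would, in place of code of your own. Each camera call takes 0.05 s, during which the arm holds its last target. There are 200 camera calls.

## Working session

There is one attempt and no reset: what is moved stays moved. The work goes in short steps, Python scripts to look and compute and a tool call to move; the robot and the scene stay as the last step left them, time stands still between calls to the robot, and variables do not carry over. Pictures are saved under pics/ and viewed, at most 10 in all, crops included, and the job is handed in when it is done.

Besides the shell and the picture viewer there is one more tool, called as name(argument=value, ...) on one line, values as JSON. jog_arm: Moves the arm, as the interface text tells. Its arguments: {"type":"object","properties":{"rows":{"type":"array"},"newtons":{"type":"number"}},"required":["rows"]}

```bash
mkdir -p pics; cat > h.py <<'E'
import numpy as np, cv2
from cell import manip
def pts(name,depth):
    m=manip.camera_model(name);K,R,t=[np.array(m[k],float) for k in("K","R","t")]
    v,u=np.mgrid[:480,:640]
    d=np.linalg.inv(K)@np.stack([u.ravel(),v.ravel(),np.ones(u.size)])
    X=R.T@(d*depth.ravel()-t.reshape(3,1))
    return X.T.reshape(480,640,3)
def ray(name,u,v,z):
    m=manip.camera_model(name);K,R,t=[np.array(m[k],float) for k in("K","R","t")]
    c=-R.T@t.ravel(); d=R.T@np.linalg.inv(K)@np.array([u,v,1.])
    return c+d*(z-c[2])/d[2]
E
python3 - <<'E'
from h import *
for n in("top","side"):
    p,d=manip.camera(n); cv2.imwrite(f"pics/{n}0.png",p); np.savez(f"{n}0.npz",p=p,d=d)
    m=manip.camera_model(n);R=np.array(m["R"]);print(n,-R.T@np.array(m["t"]).ravel(),R[2],np.array(m["K"])[0,0])
print(manip.read_state())
E
```

```text
top [ 354.0529346    24.61565479 1131.6022774 ] [ 0.10737057 -0.0199547  -0.9940188 ] 468.8382391093124
side [   5.49112955 -464.41578499  671.73962908] [ 0.55284315  0.53121356 -0.64200982] 481.0220059779676
{'clock': 0.1, 'joints': array([ 1.13843951e+00,  3.00392501e-01,  1.52147968e+00,  2.33085998e-06,
        1.32068977e+00, -6.66033586e-02]), 'qd': array([ 0.00027262, -0.00183891, -0.00093645,  0.00056685,  0.00181642,
        0.0031824 ]), 'effort': array([ 1.71833359e-03, -5.32636464e+01, -3.53284943e+01,  7.09885382e-02,
        2.35580618e-02, -4.94346614e-05]), 'eef_pos': array([196.62542047, 513.42857671, 212.97233415]), 'eef_rot': array([-3.14062566e+00, -6.67631571e-05,  2.77583859e+00]), 'wrist_force': array([-0.02153165,  0.67166188,  0.14145675]), 'moment': array([0.02719544, 0.03813887, 0.00909165]), 'finger_force': 0.0, 'finger_gap': 94.07863472625245}
```

View pics/top0.png

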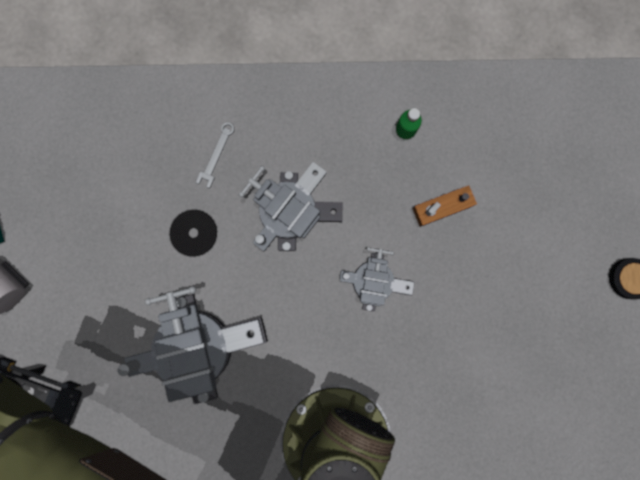

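View pics/side0.png

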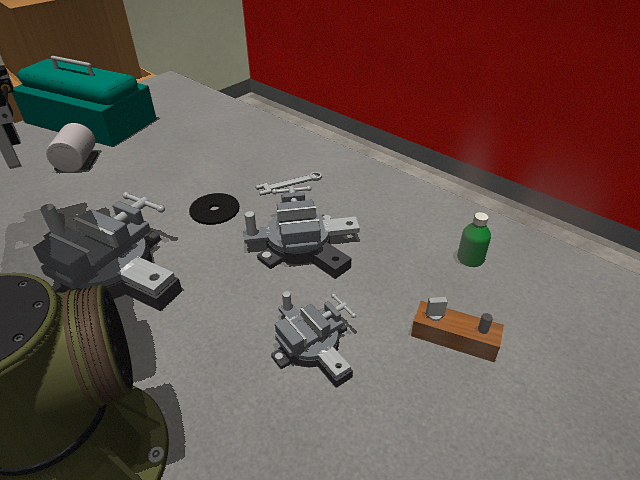

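Top view: the middle-sized vise is at about (288,210), with its ear at (332,212), lug at (315,174) and post at (261,239). The stand is at (445,205), with the flat-headed pin at (432,208) and the punch at (463,198). I'll enlarge both areas.

```bash
python3 - <<'E'
from h import *
a=np.load("top0.npz");p=a["p"]
c1=p[155:255,235:350]; c2=p[175:235,400:490]
A=cv2.resize(c1,None,fx=5,fy=5,interpolation=cv2.INTER_CUBIC);cv2.imwrite("pics/c1.png",A)
b=np.load("side0.npz")["p"]
B=np.vstack([cv2.resize(c2,(630,420),interpolation=cv2.INTER_CUBIC)]);cv2.imwrite("pics/c2.png",B)
X=pts("top",a["d"])
for n,(u,v) in dict(ear=(332,205),lug=(312,180),post=(261,239),pin=(432,208),punch=(463,197),stand=(447,203),bench=(380,190)).items():
    print(n,X[v,u].round(1))
# dark holes: local minima
g=cv2.cvtColor(p,cv2.COLOR_BGR2GRAY).astype(float)
def dark(u,v,z,r=4,sgn=1):
    s=g[v-r:v+r+1,u-r:u+r+1]; w=np.clip(np.median(s)-s-5,0,None) if sgn>0 else np.clip(s-np.median(s)-5,0,None)
    yy,xx=np.mgrid[v-r:v+r+1,u-r:u+r+1]; c=((w*xx).sum()/w.sum(),(w*yy).sum()/w.sum())
    print(np.round(c,2),ray("top",*c,z).round(1))
dark(334,212,26); dark(315,173,39)
# stand mask
h=cv2.cvtColor(p,cv2.COLOR_BGR2HSV)
m=cv2.inRange(h,(5,100,60),(20,255,255)); m[:,:400]=0;m[:,520:]=0;m[:170]=0;m[240:]=0
q=np.argwhere((m>0)&(abs(X[...,2]-40)<5)); P=np.array([X[i,j] for i,j in q])
r=cv2.minAreaRect(P[:,:2].astype(np.float32));print("stand",r)
# points above stand
k=(X[...,2]>60)&(abs(X[...,0]-r[0][0])<80)&(abs(X[...,1]-r[0][1])<90)
n,l,s,c=cv2.connectedComponentsWithStats(k.astype(np.uint8))
for i in range(1,n): 
    Z=X[l==i];print("blob",s[i],c[i].round(1),Z.mean(0).round(1),Z[:,2].max(),cv2.minAreaRect(Z[:,:2].astype(np.float32)))
E
```

```text
ear [553.2  -4.3  23.2]
lug [612.   42.1  36.9]
post [468.  157.9  87. ]
pin [ 531.3 -230.7   80.2]
punch [ 556.8 -305.6   72.4]
stand [ 548.8 -276.    43.1]
bench [ 592.2 -123.9    0.6]
[333.58 208.91] [543.2  -7.8  26. ]
[314.67 171.94] [630.9  35.4  39. ]
stand ((544.870849609375, -272.04266357421875), (49.62931823730469, 141.88392639160156), 19.664257049560547)
blob [460 193   9   9  57] [463.9 196.9] [ 557.1 -307.9   72. ] 77.51685761256587 ((557.2408447265625, -309.0804138183594), (15.958763122558594, 16.355472564697266), 84.81192779541016)
blob [426 203  14  13  84] [432.6 208.9] [ 529.4 -232.3   79.4] 86.51227319450513 ((530.465576171875, -233.56695556640625), (11.601622581481934, 29.484695434570312), 44.743629455566406)
```

View pics/c1.png

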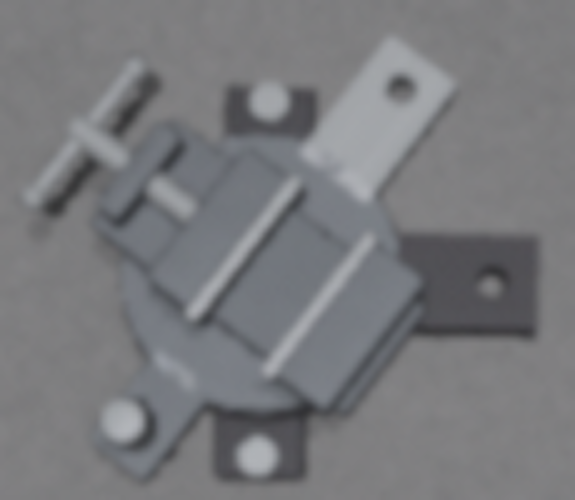

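View pics/c2.png

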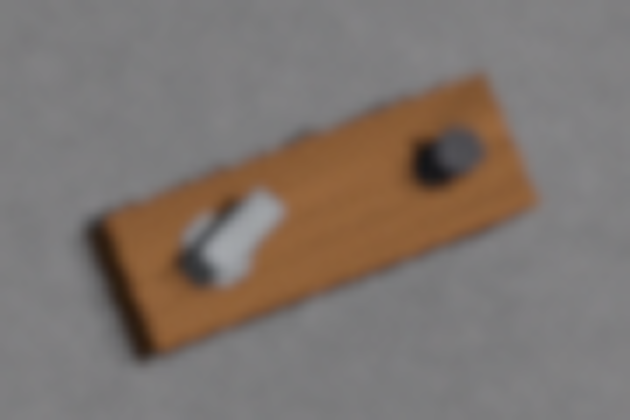

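Crop 1 has the lug hole at crop (401,88), the ear hole at (490,284) and the post top at (124,421). Crop 2 shows the pin's flat head running along −45° in world axes, with the punch in the other hole.

```bash
python3 - <<'E'
from h import *
from scipy.optimize import least_squares
f=lambda x,y:((x+.5)/5-.5+235,(y+.5)/5-.5+155)
lug=ray("top",*f(401,88),39)[:2];ear=ray("top",*f(490,284),26)[:2];post=ray("top",*f(124,421),90)[:2]
print("lug",lug,"ear",ear,"post",post)
def res(p):
    c=p[:2];e=lambda a:np.array([np.sin(a),-np.cos(a)])
    return np.r_[c+110*e(p[2])-ear,c+110*e(p[2]+p[3])-lug,c-95*e(p[2]+p[3])-post]
s=least_squares(res,[540,100,0,.8]);p=s.x;print("c",p[:2],"yaw",p[2],"th",p[3],s.fun.round(1))
for k in (1,0):
    a=p[2]+k*p[3]; P=p[:2]+95*np.array([-np.sin(a),np.cos(a)]);print("post at",k,P,"tangent ang",a,"q1",np.arctan2(P[1],P[0]))
print(p[:2]+110*np.array([np.sin(p[2]),-np.cos(p[2])]))
# side view check of pts
X=pts("side",np.load("side0.npz")["d"])
k=(X[...,2]>84)&(np.hypot(X[...,0]-post[0],X[...,1]-post[1])<25);Z=X[k];print("side post",Z[:,:2].max(0),Z[:,:2].min(0),Z[:,2].max())
k=(X[...,2]>76)&(np.hypot(X[...,0]-531,X[...,1]+234)<30);Z=X[k];print("side pin",cv2.minAreaRect(Z[:,:2].astype(np.float32)),Z[:,2].max())
E
```

```text
lug [630.30545754  35.08252157] ear [537.20480465  -5.32064068] post [468.22371545 161.068043  ]
c [543.37923016 103.28745835] yaw -0.0567893751356075 th 0.9664858509740846 [-0.1 -1.2 -0.1  0.7  0.2  0.5]
post at 1 [468.39407558 161.61606704] tangent ang 0.9096964758384771 q1 0.3322519193549951
post at 0 [548.77132143 198.13431044] tangent ang -0.0567893751356075 q1 0.34648548682862557
[537.13575606  -6.53521249]
side post [478.4089107  168.55461167] [457.37690436 149.75431167] 93.76391729353384
side pin ((530.29052734375, -237.34408569335938), (14.14058780670166, 29.291889190673828), 43.91289138793945) 84.67481919976227
```

jog_arm(rows=[1.94,-2.52,0,0,0,-0.021,0.5,1.94,-2.52,0,0,0,-0.021,0.5,1.94,-2.52,0,0,0,-0.021,0.5,1.94,-2.52,0,0,0,-0.021,0.5,1.94,-2.52,0,0,0,-0.021,0.5,1.94,-2.52,0,0,0,-0.021,0.5,1.94,-2.52,0,0,0,-0.021,0.5,1.94,-2.52,0,0,0,-0.021,0.5,1.94,-2.52,0,0,0,-0.021,0.5,1.94,-2.52,0,0,0,-0.021,0.5,1.94,-2.52,0,0,0,-0.021,0.5,1.94,-2.52,0,0,0,-0.021,0.5,1.94,-2.52,0,0,0,-0.021,0.5,1.94,-2.52,0,0,0,-0.021,0.5,0,0,0,0,0,0,0.5,0,0,0,0,0,0,0.5], newtons=30)

```text
clock: 1.43
eef_pos: [468.7, 159.8, 213.0]
eef_rot: [-3.141, -0.001, 2.479]
wrist_force: [-1.0, 0.8, 0.6]
finger_gap: 46.9
finger_force: 0.0
```

jog_arm(rows=[0,0.05,-1.85,0,0,0,0.5,0,0,-1.85,0,0,0,0.5,0,0,-1.85,0,0,0,0.5,0,0,-1.85,0,0,0,0.5,0,0,-1.85,0,0,0,0.5,0,0,-1.85,0,0,0,0.5,0,0,-1.85,0,0,0,0.5,0,0,-1.85,0,0,0,0.5,0,0,0,0,0,0,0.85,0,0,0,0,0,0,0.85,0,0,0,0,0,0,0.85,0,0,0,0,0,0,0.85,0,0,0,0,0,0,0.85,0,0,0,0,0,0,0.85])

```text
clock: 2.6
eef_pos: [468.7, 161.6, 66.6]
eef_rot: [3.14, 0.001, 2.482]
wrist_force: [-2.2, 0.6, 8.3]
finger_gap: 19.5
finger_force: 30.0
```

```bash
python3 -c "
import numpy as np
a=np.linspace(.908,-.057,21);P=9.5*np.c_[-np.sin(a),np.cos(a)]
print(np.diff(P,axis=0).round(2).tolist(),np.diff(a)[0])"
```

```text
[[0.29, 0.35], [0.31, 0.34], [0.32, 0.32], [0.34, 0.31], [0.35, 0.29], [0.37, 0.27], [0.38, 0.26], [0.39, 0.24], [0.4, 0.22], [0.41, 0.2], [0.42, 0.18], [0.43, 0.16], [0.44, 0.14], [0.44, 0.12], [0.45, 0.09], [0.45, 0.07], [0.46, 0.05], [0.46, 0.03], [0.46, 0.01], [0.46, -0.02]] -0.048250000000000015
```

jog_arm(rows=[0.29,0.35,0,0,0,-0.048,0.85,0.31,0.34,0,0,0,-0.048,0.85,0.32,0.32,0,0,0,-0.048,0.85,0.34,0.31,0,0,0,-0.048,0.85,0.35,0.29,0,0,0,-0.048,0.85,0.37,0.27,0,0,0,-0.048,0.85,0.38,0.26,0,0,0,-0.048,0.85,0.39,0.24,0,0,0,-0.048,0.85,0.4,0.22,0,0,0,-0.048,0.85,0.41,0.2,0,0,0,-0.048,0.85,0.42,0.18,0,0,0,-0.048,0.85,0.43,0.16,0,0,0,-0.048,0.85,0.44,0.14,0,0,0,-0.048,0.85,0.44,0.12,0,0,0,-0.048,0.85,0.45,0.09,0,0,0,-0.048,0.85,0.45,0.07,0,0,0,-0.048,0.85,0.46,0.05,0,0,0,-0.048,0.85,0.46,0.03,0,0,0,-0.048,0.85,0.46,0.01,0,0,0,-0.048,0.85,0.46,-0.02,0,0,0,-0.048,0.85])

```text
clock: 4.27
eef_pos: [548.6, 197.1, 66.6]
eef_rot: [-3.141, 0.001, 1.519]
wrist_force: [-7.7, -6.3, 11.5]
finger_gap: 19.4
finger_force: 30.0
```

jog_arm(rows=[0,0,0,0,0,0,0.85,0,0,0,0,0,0,0.85,0,0,0,0,0,0,0.85])

```text
clock: 4.52
eef_pos: [549.4, 197.0, 66.7]
eef_rot: [3.14, 0.0, 1.521]
wrist_force: [-0.2, -5.2, 5.8]
finger_gap: 19.3
finger_force: 30.0
```

jog_arm(rows=[0,0,0,0,0,0,0.5,0,0,0,0,0,0,0.5,0,0,0,0,0,0,0.5,0,0,0,0,0,0,0.5,0,0,2,0,0,0,0.5,0,0,2,0,0,0,0.5,0,0,2,0,0,0,0.5,0,0,2,0,0,0,0.5,0,0,2,0,0,0,0.5,0,0,2,0,0,0,0.5,0,0,2,0,0,0,0.5,0,0,2,0,0,0,0.5])

```text
clock: 5.52
eef_pos: [548.4, 197.7, 226.4]
eef_rot: [-3.141, -0.0, 1.522]
wrist_force: [-0.9, 1.0, -0.3]
finger_gap: 47.2
finger_force: 0.0
```

jog_arm(rows=[-0.09,-2.16,0,0,0,0.0413,0.5,-0.09,-2.16,0,0,0,0.0413,0.5,-0.09,-2.16,0,0,0,0.0413,0.5,-0.09,-2.16,0,0,0,0.0413,0.5,-0.09,-2.16,0,0,0,0.0413,0.5,-0.09,-2.16,0,0,0,0.0413,0.5,-0.09,-2.16,0,0,0,0.0413,0.5,-0.09,-2.16,0,0,0,0.0413,0.5,-0.09,-2.16,0,0,0,0.0413,0.5,-0.09,-2.16,0,0,0,0.0413,0.5,-0.09,-2.16,0,0,0,0.0413,0.5,-0.09,-2.16,0,0,0,0.0413,0.5,-0.09,-2.16,0,0,0,0.0413,0.5,-0.09,-2.16,0,0,0,0.0413,0.5,-0.09,-2.16,0,0,0,0.0413,0.5,-0.09,-2.16,0,0,0,0.0413,0.5,-0.09,-2.16,0,0,0,0.0413,0.5,-0.09,-2.16,0,0,0,0.0413,0.5,-0.09,-2.16,0,0,0,0.0413,0.5,-0.09,-2.16,0,0,0,0.0413,0.5])

```text
clock: 7.18
eef_pos: [530.5, -235.4, 225.4]
eef_rot: [3.142, -0.0, 2.35]
wrist_force: [1.0, -0.7, -0.1]
finger_gap: 46.8
finger_force: 0.0
```

```bash
python3 - <<'E'
from h import *
p,d=manip.camera("top");np.savez("top1.npz",p=p,d=d)
q,e=manip.camera("side");np.savez("side1.npz",p=q,d=e)
cv2.imwrite("pics/v1.png",np.hstack([cv2.resize(p[160:260,240:350],(440,400),interpolation=cv2.INTER_CUBIC),cv2.resize(q[180:280,230:320],(360,400),interpolation=cv2.INTER_CUBIC)]))
s=manip.read_state();print(s["eef_pos"],s["eef_rot"],s["joints"])
E
```

```text
[ 530.19541969 -236.63480587  225.06368965] [-3.14120526e+00 -2.75608469e-04  2.34670527e+00] [-4.82736939e-01  3.60283311e-01  1.41394645e+00 -2.89991678e-04
  1.36774417e+00 -1.25858740e+00]
```

View pics/v1.png

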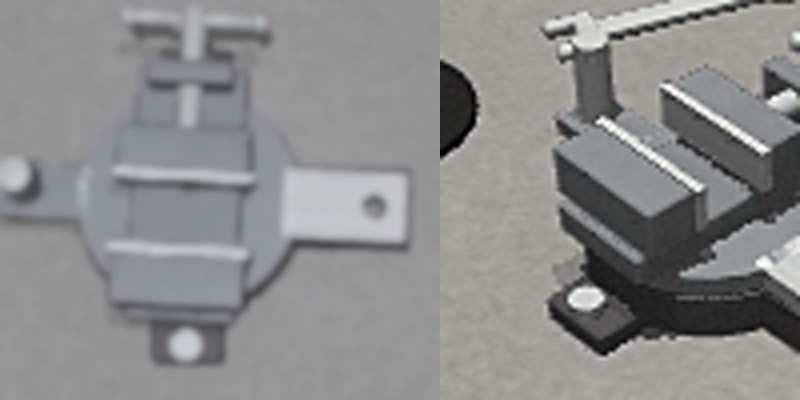

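Seen from above, the lug now covers the ear, with its hole at about crop (374,206). The side crop missed the lug, so I'll recrop it and measure the alignment.

```bash
python3 - <<'E'
from h import *
p=np.load("top1.npz")["p"];q=np.load("side1.npz")["p"]
print("lug px",ray("top",333.1,211.1,39))
m=manip.camera_model("side")
for z in(39,26):
    x=np.array(m["K"])@(np.array(m["R"])@np.array([537.1,-6.5,z])+np.array(m["t"]).ravel());print(x[:2]/x[2])
cv2.imwrite("pics/v2.png",np.hstack([cv2.resize(q[220:290,300:370],(400,400),interpolation=cv2.INTER_CUBIC),cv2.resize(p[190:230,315:355],(400,400),interpolation=cv2.INTER_CUBIC)]))
E
```

```text
lug px [535.74278159  -6.16587224  39.        ]
[334.40237405 253.13202781]
[334.31890346 258.01392051]
```

View pics/v2.png

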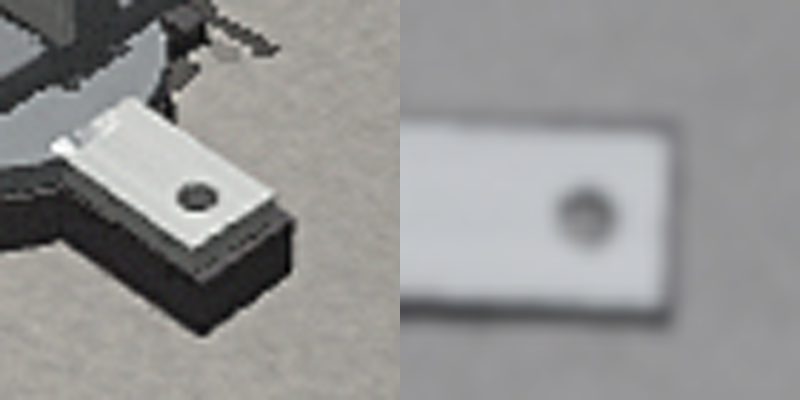

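The side crop shows the lug hole centred on the lug, with an even ear margin on both sides. From the top crop, the holes are aligned to within about 1 mm. Next, grasp the pin.

jog_arm(rows=[0.03,0.16,-2.1,0,0,0,0.5,0,0,-2.1,0,0,0,0.5,0,0,-2.1,0,0,0,0.5,0,0,-2.1,0,0,0,0.5,0,0,-2.1,0,0,0,0.5,0,0,-2.1,0,0,0,0.5,0,0,-2.1,0,0,0,0.5,0,0,-2.1,0,0,0,0.5,0,0,0,0,0,0,0.5,0,0,0,0,0,0,0.95,0,0,0,0,0,0,0.95,0,0,0,0,0,0,0.95,0,0,0,0,0,0,0.95,0,0,0,0,0,0,0.95,0,0,0,0,0,0,0.95,0,0,0,0,0,0,0.95], newtons=40)

```text
clock: 8.62
eef_pos: [530.4, -233.7, 58.0]
eef_rot: [-3.14, 0.0, 2.348]
wrist_force: [-6.2, -5.2, 5.4]
finger_gap: 12.1
finger_force: 40.0
```

jog_arm(rows=[0,0,0.5,0,0,0,0.95,0,0,1,0,0,0,0.95,0,0,1.5,0,0,0,0.95,0,0,1.5,0,0,0,0.95,0,0,1.5,0,0,0,0.95,0,0,1.5,0,0,0,0.95,0,0,1.5,0,0,0,0.95])

```text
clock: 9.2
eef_pos: [530.8, -232.8, 148.3]
eef_rot: [-3.142, -0.0, 2.348]
wrist_force: [-0.8, -0.5, -0.9]
finger_gap: 11.7
finger_force: 40.0
```

jog_arm(rows=[0.04,1.62,0,0,0,0,0.95,0.04,1.62,0,0,0,0,0.95,0.04,1.62,0,0,0,0,0.95,0.04,1.62,0,0,0,0,0.95,0.04,1.62,0,0,0,0,0.95,0.04,1.62,0,0,0,0,0.95,0.04,1.62,0,0,0,0,0.95,0.04,1.62,0,0,0,0,0.95,0.04,1.62,0,0,0,0,0.95,0.04,1.62,0,0,0,0,0.95,0.04,1.62,0,0,0,0,0.95,0.04,1.62,0,0,0,0,0.95,0.04,1.62,0,0,0,0,0.95,0.04,1.62,0,0,0,0,0.95,0,0,-2,0,0,0,0.95,0,0,-2,0,0,0,0.95,0,0,0,0,0,0,0.95,0,0,0,0,0,0,0.95,0,0,0,0,0,0,0.95])

```text
clock: 10.78
eef_pos: [537.0, -6.2, 108.5]
eef_rot: [3.141, 0.001, 2.347]
wrist_force: [-0.2, -0.4, -1.9]
finger_gap: 11.4
finger_force: 40.0
```

```bash
python3 - <<'E'
from h import *
q,e=manip.camera("side");np.savez("side2.npz",p=q,d=e)
s=manip.read_state();print(s["eef_pos"],s["eef_rot"],s["finger_gap"],s["wrist_force"])
m=manip.camera_model("side")
E=s["eef_pos"]
for P in([E[0],E[1],E[2]-53],[E[0],E[1],E[2]-53+37.5],[536.5,-6.7,39]):
    x=np.array(m["K"])@(np.array(m["R"])@np.array(P)+np.array(m["t"]).ravel());print(np.round(x[:2]/x[2],1))
cv2.imwrite("pics/v3.png",cv2.resize(q[190:280,290:380],(600,600),interpolation=cv2.INTER_CUBIC))
E
```

```text
[537.08287898  -6.22176578 108.73393787] [3.14053488e+00 1.24136129e-03 2.34749671e+00] 11.460485686199076 [-0.81953203  0.99473772 -1.65841378]
[334.4 246.7]
[334.7 231.7]
[334.3 253.3]
```

View pics/v3.png

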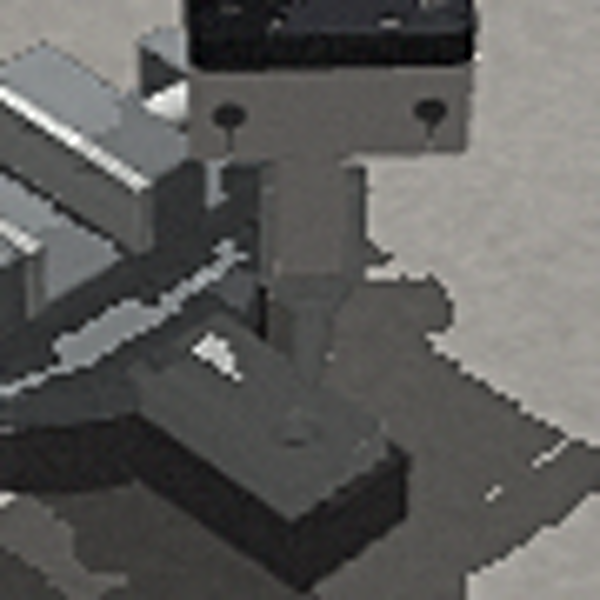

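The hole is at about crop (297,430) and the pin tip at about (310,380). The pin looks roughly 1.5–2 mm to the image right of the jaw centre line. It's in shadow, so I'll brighten the crop to measure it.

```bash
python3 - <<'E'
from h import *
d=np.load("side2.npz");q=d["p"];g=q.astype(np.float32).mean(2)
c=cv2.resize(np.clip((g[225:265,315:355]-25)*3.2,0,255).astype(np.uint8),(600,600),interpolation=cv2.INTER_CUBIC)
cv2.imwrite("pics/v4.png",c)
X=pts("side",d["d"])
for v in range(229,250,2):
    k=[u for u in range(318,352) if np.hypot(X[v,u,0]-537,X[v,u,1]+6)<17 and X[v,u,2]>47]
    if k:print(v,k[0],k[-1],X[v,k].mean(0).round(1))
E
```

```text
229 329 343 [533.3 -14.7 106.8]
231 329 343 [533.1 -15.1 102.4]
233 330 342 [533.4 -12.7  96. ]
235 332 341 [531.3 -15.9  94.3]
237 333 339 [535.6 -11.1  84. ]
239 333 339 [535.3 -11.4  79.3]
241 333 339 [535.8 -11.1  73.8]
243 333 339 [535.9 -11.1  68.7]
245 334 338 [535.2 -11.8  64.5]
247 335 337 [537.5 -10.   56.9]
```

View pics/v4.png

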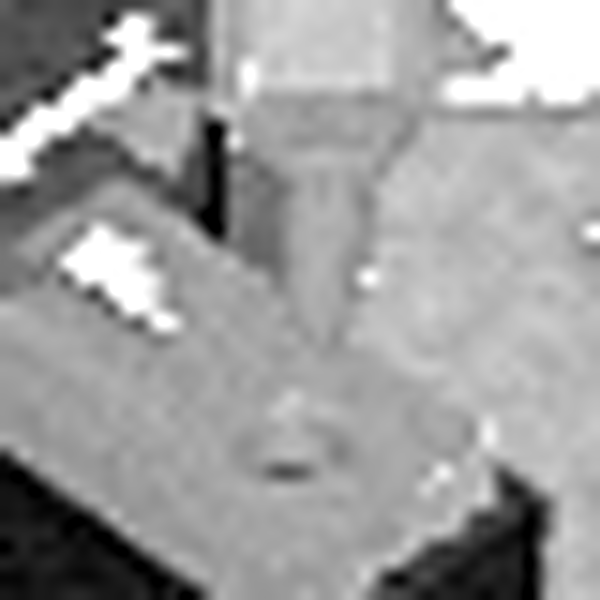

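Shank axis is at column 336.0 and hole centre at (334.0, 254.0), so the pin needs to move about 3 mm to the image left and a little towards the camera. I'll shift it, then lower slowly and watch the force.

jog_arm(rows=[-0.18,0.05,0,0,0,0,0.95,-0.17,0.05,0,0,0,0,0.95,0,0,-0.4,0,0,0,0.95,0,0,-0.4,0,0,0,0.95,0,0,-0.4,0,0,0,0.95,0,0,-0.3,0,0,0,0.95,0,0,-0.3,0,0,0,0.95,0,0,-0.3,0,0,0,0.95,0,0,0,0,0,0,0.95])

```text
clock: 11.58
eef_pos: [532.7, -5.0, 85.7]
eef_rot: [-3.141, -0.001, 2.348]
wrist_force: [-0.9, 0.5, -2.4]
finger_gap: 11.5
finger_force: 40.0
```

jog_arm(rows=[0,0,-0.2,0,0,0,0.95,0,0,-0.2,0,0,0,0.95,0,0,-0.2,0,0,0,0.95,0,0,-0.2,0,0,0,0.95,0,0,0,0,0,0,0.95])

```text
clock: 12.0
eef_pos: [532.8, -5.0, 78.0]
eef_rot: [-3.141, -0.0, 2.348]
wrist_force: [0.5, 0.7, -1.2]
finger_gap: 11.7
finger_force: 40.0
```

jog_arm(rows=[0,0,-0.2,0,0,0,0.95,0,0,-0.2,0,0,0,0.95,0,0,-0.2,0,0,0,0.95,0,0,-0.2,0,0,0,0.95,0,0,0,0,0,0,0.95])

```text
clock: 12.42
eef_pos: [533.8, -5.1, 70.5]
eef_rot: [3.14, 0.002, 2.348]
wrist_force: [7.9, -1.1, -3.1]
finger_gap: 11.5
finger_force: 40.0
```

jog_arm(rows=[0.1,0,0,0,0,0,0.95,0,0,-0.2,0,0,0,0.95,0,0,-0.2,0,0,0,0.95,0,0,-0.2,0,0,0,0.95,0,0,0,0,0,0,0.95])

```text
clock: 12.83
eef_pos: [534.4, -5.0, 64.3]
eef_rot: [3.141, 0.001, 2.348]
wrist_force: [6.8, -1.2, -0.9]
finger_gap: 11.5
finger_force: 40.0
```

jog_arm(rows=[0.08,0,0,0,0,0,0.95,0,0,-0.2,0,0,0,0.95,0,0,-0.2,0,0,0,0.95,0,0,-0.2,0,0,0,0.95,0,0,-0.15,0,0,0,0.95,0,0,0,0,0,0,0.95])

```text
clock: 13.33
eef_pos: [534.9, -5.0, 57.0]
eef_rot: [-3.142, 0.0, 2.348]
wrist_force: [1.2, -1.0, 6.6]
finger_gap: 11.7
finger_force: 40.0
```

jog_arm(rows=[0,0,-0.1,0,0,0,0.95,0,0,0,0,0,0,0.95])

```text
clock: 13.5
eef_pos: [535.2, -5.0, 57.0]
eef_rot: [3.141, 0.001, 2.348]
wrist_force: [-2.4, -0.3, 16.8]
finger_gap: 11.9
finger_force: 40.0
```

Force rises with no further travel, so the pin is seated. Release and retreat.

jog_arm(rows=[0,0,0.1,0,0,0,0.5,0,0,0,0,0,0,0.5,0,0,0,0,0,0,0.5,0,0,0,0,0,0,0.5,0,0,1,0,0,0,0.5,0,0,2,0,0,0,0.5,0,0,2,0,0,0,0.5,0,0,2,0,0,0,0.5,0,0,3,0,0,0,0.5,0,0,3,0,0,0,0.5,0,0,3,0,0,0,0.5,-2,0,0,0,0,0,0.5,-3,0,0,0,0,0,0.5,-3,0,0,0,0,0,0.5,-3,0,0,0,0,0,0.5,-3,0,0,0,0,0,0.5,-2,0,0,0,0,0,0.5,0,0,0,0,0,0,0.5])

```text
clock: 15.0
eef_pos: [372.3, -4.9, 217.7]
eef_rot: [3.141, 0.001, 2.348]
wrist_force: [0.4, 0.0, 0.6]
finger_gap: 46.9
finger_force: 0.0
```

```bash
python3 - <<'E'
from h import *
p,d=manip.camera("top");q,e=manip.camera("side")
X=pts("top",d);k=(X[...,2]>60)&(np.hypot(X[...,0]-536,X[...,1]+6.5)<30);Z=X[k];print(len(Z),np.median(Z,0),cv2.minAreaRect(Z[:,:2].astype(np.float32)))
cv2.imwrite("pics/v5.png",np.hstack([cv2.resize(q[180:300,240:380],(466,400)),cv2.resize(p[150:270,240:340],(333,400))]))
E
```

```text
82 [535.26413295  -5.02834617  78.57412824] ((535.9493408203125, -5.535900115966797), (11.464999198913574, 30.089569091796875), 43.64826202392578)
```

View pics/v5.png

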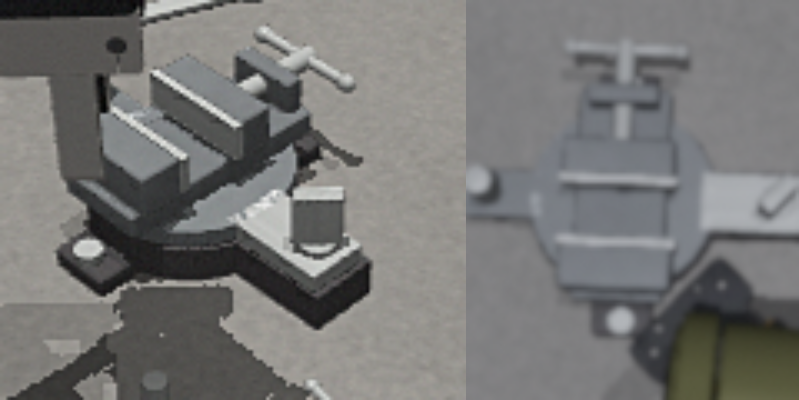

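The picture shows the pin upright with its collar on the lug, at about (318,250), and its head top measures about 79 mm high, where 80 is expected. The gripper is clear.

```bash
python3 -c "
from cell import manip
print(manip.sign_off())"
```

```text
the job is handed in; nothing more can be done
None
```

The vise was turned until its lug hole lined up with the ear hole, the locking pin was pushed through both until its collar sat on the lug and then let go, and the job was handed in at about 15 s, with no verdict returned; I did not re-check the punch, bottle, disc and spanner at the end, but the arm never came near them.

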